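# Roll the steel ball up the gutter to its stop and lock it with the keeper pin

## Task

With the fingertips, gently push the steel ball up the sloped gutter until it drops over the crest and rests against the stop at the top, so that it does not roll back. Then push the orange knob to slide the keeper pin fully home behind the ball. Do not squeeze or lift the ball, keep it in the gutter all the way, and leave the other things on the bench alone.

Things in the scene. Friction and masses are not known exactly. Their poses are not given: they have to be found in the camera images.
- ball_center (a point): Centre of the steel ball, 47 mm in diameter, 0.42 kg, smooth, rolls freely. It starts at rest at the low end of the gutter. On the slope its centre runs at y = 0, z = 27 mm of the gutter's frame, from x = -167 mm at the start; let go short of the crest it rolls back down. (Balls of the same kind in a bowl at the back are not used.)
- gutter: Sloped aluminium V gutter, fixed. Origin: on the V's bottom line at the crest, 48 mm above the bench. x points uphill along the bottom (7 degrees up), y is level, across the gutter towards the keeper knob's side, z square to the bottom. The slope runs from x = -190 mm to 0. The V's sides rise at 30 degrees to edges 24 mm either side of the middle, 14 mm above the bottom.
- low_end (a point): Middle of the top edge of the plate that closes the V at the low end, 12 mm above the V's bottom, 185 mm before the crest; the ball rests against it at the start and stands up over it, so fingertips above the plate and the V's edges can get behind the ball.
- stop (a point): Middle of the stop's face, level with the seated ball's centre, 47 mm horizontally beyond the crest. The stop is a grey upright plate 9 mm thick, 56 mm wide, its top 89 mm above the bench. Gutter and stop stand on a grey base plate, 275 x 84 mm, top 12 mm above the bench, fixed.
- seat (a point): Where the ball's centre is when it rests against the stop: 72 mm above the bench, 24 mm horizontally beyond the crest. From the crest the V falls at 8 degrees (to the level) towards the stop, so a ball pushed over the crest rolls the last 20 mm by itself and stays.
- keeper_knob (a point): Centre of the outer flat face of the orange knob (18 mm in diameter, 10 mm thick, axis level along the gutter's y) on the 8 mm steel keeper pin, 72 mm above the bench, 7.5 mm before the crest. Fully out, this face is 102 mm from the gutter's middle, the pin's tip 30 mm. The grey guide block (22 mm along the gutter) spans 30 to 48 mm from the middle, top 82 mm above the bench.
- keeper (a joint): Slide of the keeper pin in m: 0 = fully out, 0.044 = fully home (knob against the guide block, pin across the gutter just behind the seated ball). It grows as the knob is pushed along the gutter's -y direction, across the gutter; needs about 3 N and stays where it is left.
- tin_a: Aluminium moisture tin with lid, 67 mm in diameter, 44 mm high, loose bystander; origin at the centre of its underside.
- tin_b: A second tin like it, bystander; origin at the centre of its underside.
- mouse: Black computer mouse, 115 x 64 x 36 mm, loose bystander; origin at the centre of its underside. Beyond it, at the bench's right end, a black computer tower rises well above the bench top (pass over or in front of it), and a monitor stands at the back.
- tape: Roll of tan tape lying flat, 103 mm in diameter, 25 mm high, loose bystander; origin at the centre of its underside.
- brush: Wooden sieve brush lying down, 175 x 31 x 31 mm, loose bystander; origin at the centre of its underside.

How it is judged:
By the outcome, as a careful person would: the job done as asked, in the order asked, and still so for the second after the job is handed in, with the robot touching nothing.
It also fails if it takes over 53 s, if anything falls off the work surface, if the arm or the gripper's body presses on something with over 40 N, if the wrist force passes 120 N, or if a joint passes its speed limit or range.

## Robot

A 6-joint arm with a two-finger parallel gripper is mounted at the origin on a cart in front of the work surface, level with it; the furniture and walls round the work are solid. World frame = base frame: x ahead of the robot, y to its left, z up, the work surface at z = 0. Lengths are in m, angles in degrees, forces in N, time in s.
With the tool pointing down it reaches from about 0.4 to 0.825 m from the base axis. Payload 7 kg.
Tool frame: the origin (TCP) lies midway between the tips of the shut fingers; the grasp point (between the pads) lies 19 mm behind it; z points along the fingers, y is the direction in which the jaws open and shut (so a half turn about z gives the same grasp; the last joint's range is limited). The gripper opens to 88 mm and grips with 3 to 60 N. Pads are 19 mm wide; open, the fingers measure 130 mm over their backs; the gripper's body (78 mm by 193 mm) begins 47 mm behind the grasp point.
Start: joints at [79.819, 20.546, 0.682, 0, -70.136, -16.507], TCP at [0.303, 0.603, 0.189] pointing down, gripper open.
Joint ranges: [-176.03, 176.03], [-82.01, 121.73], [-58.28, 71.71], [-173.87, 95.51], [-174.79, -0.11], [-173.66, 173.66]. Speed limits (degrees/s): [136.94, 136.94, 172.46, 180, 180, 180].

## Interface

Orientations are given as [roll, pitch, yaw] about the fixed x, y, z axes, in that order (R = Rz(yaw) Ry(pitch) Rx(roll)).
In Python, from plant import r gives the robot as it stands. The module is installed in compiled form; this text tells all that it offers.
- The arm moves only by the tool send_rows, never from a script. Its argument "motion" is a list of rows, each an object with "travel": the shift along the tool's x, y, z in m, a list of three; "spin": the turn about the tool's z in degrees. In form: [{"travel": [tx, ty, tz], "spin": spin}, ...]. A call has 1 to 5 rows; each row shifts and turns the pose as measured when the row begins, along the tool's axes as they then stand; what a row does not reach is not made up. A row lasts 1/12 s, in which the tool goes at most 41.7 mm and 7.16 degrees, less where a joint would pass 70% of its speed; a pose out of reach is approached as far as the arm can. A call is refused whole if a number of a shift passes 0.0417 or a number of a turn 7.16, either way. A call with a gripper value outside its range is refused whole. "gripper" is the gripper command: -1 is shut, 1 is fully open, values between are in proportion, set as the call begins (left out, the last holds). The fingers move at their own pace and stop on an object; "squeeze" is the grip in N (left out, the last holds). Time passes only in rows, so rows that do not move let the fingers close. It gives the time, the measured TCP pose, the force and the opening at its end, in the units of the state.
- r.get_state(): the state, without advancing time (a new reading comes with each control period).
- r.capture(name): name is "scene" or "side" or "wrist"; returns (picture, depth): 420x560x3 uint8, blue, green, red; 420x560 float32, m along the optical axis (not along the pixel's ray), 0 where there is no reading.
- r.get_calibration(name): a dict with "fov_y" (degrees; the focal length in pixels is half the picture's height over the tangent of half this angle, whatever the lens; pixels are square), "cx", "cy" (the principal point, pixels), "origin" and "orientation" of the camera in the world. Camera axes: x right, y down, z forward; pixel columns grow to the right and rows downward; lengths in m; the calibration is good to about 2 mm. The wrist camera is an equidistant fisheye: a pixel r from the principal point sees the ray r / f radians off the axis. A picture is of the moment at which its call begins: read the wrist's pose just before it. get_calibration takes no time and is no camera call; for the wrist camera it gives the pose at the moment of the call.
- r.close_job(): hands the job in, once; it reports no verdict.
Trained networks look in the newest picture that a camera, given by its name, has taken for a name from the list of things; names that differ only in an ending like _2 or _b are one class to them, and where a whole thing is asked for, a point or a joint stands for the part that bears it (a point fixed in the world has none). Each returns a list of dicts, best first, with "conf" (0 to 1); they miss things now and then, are a little off and sometimes report something else, mostly with a low value. They report only what shows in the picture. A call takes as long as a camera call.
- r.boxes_of(camera, target): "at" ([x, y, z] in m, in the coordinates of the camera as it stood for that picture, good to about 4 mm: the middle of the surface that is visible of it).
- r.pinpoint(camera, target): "at" ([x, y, z] in m, in the coordinates of the camera as it stood for that picture, good to about 4 mm: a listed point, or the origin of a listed thing).
The state is a dict: "time_s": time; "joints": joint angles; "qd": joint speeds; "joint_torque": joint torques, N m; "tcp_pos": TCP position; "eef_rot": TCP orientation; "contact_force": force on the tool from outside, world axes, zero at the start; "moment": the same for the moment, N m; "gripper_width": finger opening in m.
Only numpy, scipy, OpenCV 4.12 (cv2) and the standard library are available. Lean on these libraries where they do the work, as an engineer would, in place of code of your own. Each camera call takes 0.05 s, during which the arm holds its last target. There are 200 camera calls.

## Working session

There is one attempt and no reset: what is moved stays moved. The work goes in short steps, Python scripts to look and compute and a tool call to move; the robot and the scene stay as the last step left them, time stands still between calls to the robot, and variables do not carry over. Pictures are saved under pics/ and viewed, about 8 in all and at most 12, crops included, and the job is handed in when it is done.

Besides the shell and the picture viewer there is one more tool, called after "Emit:" as name(argument=value, ...) on one line, values as JSON. send_rows: Moves the arm, as the interface text tells. Its arguments: {"type":"object","properties":{"motion":{"type":"array"},"gripper":{"type":"number"},"squeeze":{"type":"number"}},"required":["motion"]}

```bash
mkdir -p pics
cat > h.py <<'E'
import numpy as np,cv2
from scipy.spatial.transform import Rotation as R
from plant import r
def cam(n):
    c=r.get_calibration(n); o=np.array(c['orientation']); 
    M=o if o.shape==(3,3) else R.from_euler('xyz',o,degrees=True).as_matrix()
    return c,M,np.array(c['origin'])
def find(n,names,f='pinpoint'):
    c,M,o=cam(n)
    for k in names:
        print(n,f,k,[(round(d['conf'],2),np.round(M@np.array(d['at'])+o,4).tolist()) for d in getattr(r,f)(n,k)[:3]])
E
python3 - <<'E'
from h import *
s=r.get_state();print({k:np.round(v,3).tolist() for k,v in s.items()})
for n in ['scene','side']:
    print(r.get_calibration(n))
    p,d=r.capture(n);cv2.imwrite(f'pics/{n}0.png',p);np.save(f'{n}d.npy',d)
    find(n,['ball_center','gutter','low_end','stop','seat','keeper_knob','tin_a','mouse','tape','brush'])
E
```

```text
{'time_s': 0.0, 'joints': [79.818, 20.592, 0.633, -0.021, -70.136, -16.506], 'qd': [-0.031, 0.037, 0.001, -0.004, 0.08, -0.017], 'joint_torque': [0.001, -58.271, 29.305, 6.997, 0.007, -0.0], 'tcp_pos': [0.303, 0.603, 0.188], 'eef_rot': [179.903, -0.008, -26.696], 'contact_force': [-0.399, 0.264, 0.021], 'moment': [0.025, -0.036, 0.008], 'gripper_width': 0.087}
{'fov_y': 47.66702539716681, 'cx': 278.2084356906599, 'cy': 210.3099455571686, 'origin': array([ 0.0322555 , -0.53276556,  0.80892228]), 'orientation': array([-129.27682074,   -0.768813  ,  -35.75596685])}
scene pinpoint ball_center [(0.53, [0.5263, 0.0937, 0.0536]), (0.44, [0.4282, 0.252, 0.0746])]
scene pinpoint gutter [(0.57, [0.5225, 0.2635, 0.0465])]
scene pinpoint low_end [(0.64, [0.5244, 0.0763, 0.0375]), (0.3, [0.4406, -0.1189, 0.0011])]
scene pinpoint stop [(0.62, [0.5217, 0.3093, 0.0745]), (0.47, [0.57, 0.4521, -0.0026])]
scene pinpoint seat [(0.87, [0.5199, 0.289, 0.0751]), (0.4, [0.4433, -0.1221, 0.0031])]
scene pinpoint keeper_knob [(0.43, [0.4264, 0.2544, 0.0716]), (0.3, [0.5685, 0.4537, -0.0001])]
scene pinpoint 
[... 471 characters left out ...]
7])}
side pinpoint ball_center [(0.82, [0.525, 0.0961, 0.0563])]
side pinpoint gutter [(0.97, [0.5246, 0.2573, 0.0432]), (0.52, [0.525, 0.0778, 0.037])]
side pinpoint low_end [(0.93, [0.5275, 0.0793, 0.0372])]
side pinpoint stop [(0.78, [0.5177, 0.3112, 0.0707])]
side pinpoint seat [(0.87, [0.521, 0.2856, 0.071]), (0.44, [0.5259, 0.0981, 0.0583])]
side pinpoint keeper_knob [(0.51, [0.4263, 0.2551, 0.0725]), (0.35, [0.4993, 0.4512, -0.0018])]
side pinpoint tin_a [(0.96, [0.563, 0.4537, 0.0043]), (0.56, [0.495, 0.4547, -0.0014])]
side pinpoint mouse [(0.91, [0.4376, -0.1241, -0.0025])]
side pinpoint tape [(0.68, [0.6809, 0.3871, -0.0006])]
side pinpoint brush [(0.76, [0.4095, 0.4273, 0.0028])]
```

View pictures.

View pics/scene0.png

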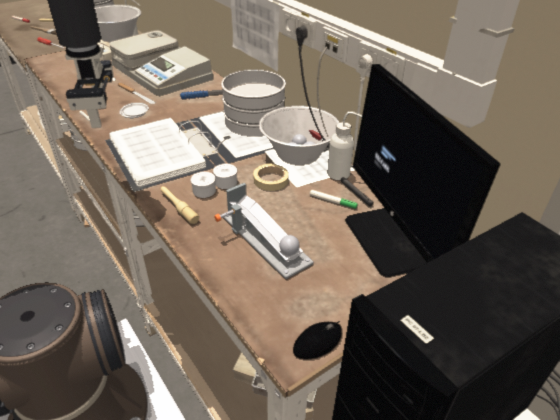

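View pics/side0.png

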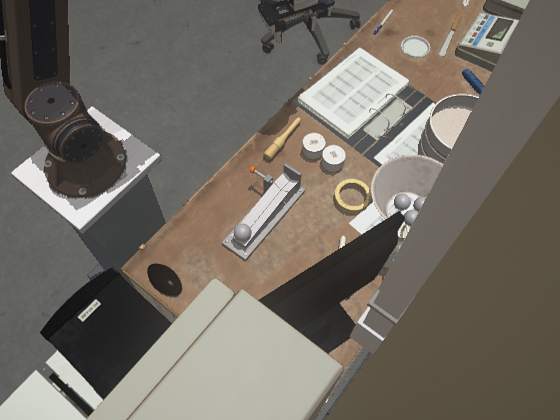

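The scene view shows the ball at (290,245) on the low end, the knob at (218,217) and the stop at (235,195). The side view agrees: the gutter runs nearly along world +y, and the tins and brush lie beyond the stop. First I'll turn the tool square to the gutter with the fingers shut.

Emit:
send_rows(motion=[{"travel":[0,0,0],"spin":7},{"travel":[0,0,0],"spin":7},{"travel":[0,0,0],"spin":7},{"travel":[0,0,0],"spin":7},{"travel":[0,0,0],"spin":7}], gripper=-1)

```text
time_s: 1.52
tcp_pos: [0.3032, 0.6031, 0.1893]
eef_rot: [-180.0, 0.0, -62.4]
contact_force: [-0.0, 0.5, 0.8]
gripper_width: 0.0596
```

Emit:
send_rows(motion=[{"travel":[0,0,0],"spin":7},{"travel":[0,0,0],"spin":7},{"travel":[0,0,0],"spin":7},{"travel":[0,0,0],"spin":6},{"travel":[0,0,0],"spin":0}])

```text
time_s: 1.93
tcp_pos: [0.3032, 0.6031, 0.1893]
eef_rot: [-180.0, 0.0, -90.6]
contact_force: [-0.2, -0.2, 0.2]
gripper_width: 0.0267
```

Emit:
send_rows(motion=[{"travel":[0.037,-0.015,0],"spin":-2},{"travel":[0.037,-0.015,0],"spin":0},{"travel":[0.037,-0.015,0],"spin":0},{"travel":[0.037,-0.015,0],"spin":0},{"travel":[0.037,-0.015,0],"spin":0}])

```text
time_s: 2.35
tcp_pos: [0.3824, 0.4203, 0.1865]
eef_rot: [-180.0, -0.1, -86.9]
contact_force: [0.9, 1.8, 0.2]
gripper_width: 0.0011
```

Emit:
send_rows(motion=[{"travel":[0.037,-0.015,0],"spin":0},{"travel":[0.037,-0.015,0],"spin":0},{"travel":[0.037,-0.015,0],"spin":0},{"travel":[0.037,-0.015,0],"spin":0},{"travel":[0.037,-0.015,0],"spin":0}])

```text
time_s: 2.77
tcp_pos: [0.471, 0.2317, 0.1883]
eef_rot: [-179.8, 0.1, -85.5]
contact_force: [1.0, 0.0, -0.0]
gripper_width: 0.0002
```

Emit:
send_rows(motion=[{"travel":[0.037,-0.015,0],"spin":0},{"travel":[0.037,-0.015,0],"spin":0},{"travel":[0.037,-0.015,0],"spin":0},{"travel":[0.037,-0.015,0],"spin":0},{"travel":[0.02,-0.01,0],"spin":0}])

```text
time_s: 3.18
tcp_pos: [0.5581, 0.06, 0.1907]
eef_rot: [-179.6, 0.2, -84.3]
contact_force: [0.4, 0.4, 0.1]
gripper_width: 0.0004
```

Emit:
send_rows(motion=[{"travel":[0.006,0.015,0],"spin":4},{"travel":[0.006,0.016,0],"spin":0},{"travel":[0,0,0.02],"spin":0},{"travel":[0,0,0.02],"spin":0},{"travel":[0,0,0],"spin":0}])

```text
time_s: 3.6
tcp_pos: [0.5305, 0.0387, 0.1504]
eef_rot: [-179.4, 0.2, -87.9]
contact_force: [-0.3, 0.0, -0.2]
gripper_width: 0.0002
```

Run:
```python
from h import *
for n in ['scene','side','wrist']:
    if n=='wrist': print(cam(n)[2], r.get_state()['tcp_pos'])
    p,d=r.capture(n);cv2.imwrite(f'pics/{n}1.png',p)
    find(n,['ball_center','gutter','low_end','stop','seat','keeper_knob'])
s=r.get_state();print(s['tcp_pos'],s['eef_rot'],s['time_s'])
```

```text
scene pinpoint ball_center [(0.89, [0.5251, 0.0931, 0.0525])]
scene pinpoint gutter [(0.65, [0.5217, 0.2637, 0.0476])]
scene pinpoint low_end [(0.97, [0.5226, 0.0763, 0.0359])]
scene pinpoint stop [(0.8, [0.5216, 0.3097, 0.0732])]
scene pinpoint seat [(0.66, [0.5196, 0.287, 0.0729])]
scene pinpoint keeper_knob [(0.39, [0.4284, 0.2535, 0.0756])]
side pinpoint ball_center [(0.37, [0.5233, 0.0965, 0.0593])]
side pinpoint gutter [(0.88, [0.5234, 0.2577, 0.0453])]
side pinpoint low_end [(0.8, [0.5278, 0.0801, 0.0349])]
side pinpoint stop [(0.97, [0.5169, 0.3131, 0.0693])]
side pinpoint seat [(0.92, [0.5204, 0.2849, 0.0691])]
side pinpoint keeper_knob [(0.48, [0.4228, 0.2552, 0.0722])]
[ 0.53282773 -0.04470459  0.34791054] [0.5327134  0.03966742 0.15328299]
wrist pinpoint ball_center [(0.94, [0.5225, 0.093, 0.0559])]
wrist pinpoint gutter []
wrist pinpoint low_end [(0.86, [0.5278, 0.079, 0.0333])]
wrist pinpoint stop [(0.38, [0.5255, 0.0919, 0.0551])]
wrist pinpoint seat []
wrist pinpoint keeper_knob []
[0.53267349 0.03959815 0.1531667 ] [-179.17347887    0.22848992  -88.010503  ] 4.65
```

Emit:
send_rows(motion=[{"travel":[-0.002,0.004,0.025],"spin":0.5},{"travel":[0,0.004,0.025],"spin":0},{"travel":[0,0,0.025],"spin":0},{"travel":[0,0,0.018],"spin":0},{"travel":[0,0,0],"spin":0}])

```text
time_s: 5.07
tcp_pos: [0.5282, 0.0425, 0.0594]
eef_rot: [-178.8, 0.4, -88.5]
contact_force: [-0.9, 0.5, 0.1]
gripper_width: 0.0003
```

Emit:
send_rows(motion=[{"travel":[0,0,0],"spin":0}])

```text
time_s: 5.15
tcp_pos: [0.528, 0.0423, 0.0592]
eef_rot: [-178.9, 0.3, -88.5]
contact_force: [0.3, -0.8, 1.2]
gripper_width: 0.0008
```

Emit:
send_rows(motion=[{"travel":[0,0.002,0.005],"spin":0},{"travel":[0,0.002,0.005],"spin":0},{"travel":[-0.004,0,0],"spin":0},{"travel":[-0.004,0,0],"spin":0},{"travel":[-0.003,0,0],"spin":0}])

```text
time_s: 5.57
tcp_pos: [0.5259, 0.0545, 0.0521]
eef_rot: [-178.6, 0.4, -88.5]
contact_force: [-0.5, -0.1, 0.1]
gripper_width: 0.0003
```

Run:
```python
from h import *
s=r.get_state();print(s['tcp_pos'],s['contact_force'],s['time_s'])
p,d=r.capture('scene');cv2.imwrite('pics/a.png',cv2.resize(p[150:290,200:340],(560,560),interpolation=2))
```

```text
[0.52589641 0.05445631 0.05210593] [-0.49653241 -0.10948226  0.05008668] 5.5667
```

View pics/a.png

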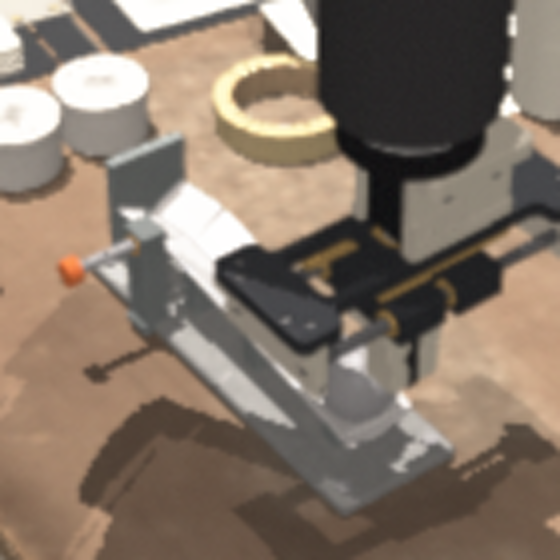

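The ball is at about (355,390) in the crop, still against the low-end plate, and the fingers are behind it. Now the gentle uphill push.

Emit:
send_rows(motion=[{"travel":[-0.003,0,0],"spin":0},{"travel":[-0.003,0,0],"spin":0},{"travel":[-0.003,0,0],"spin":0},{"travel":[-0.003,0,-0.0004],"spin":0},{"travel":[-0.003,0,-0.0004],"spin":0}])

```text
time_s: 6.03
tcp_pos: [0.5265, 0.0721, 0.0545]
eef_rot: [-178.4, 0.5, -88.5]
contact_force: [0.1, -0.4, 0.1]
gripper_width: 0.0006
```

Emit:
send_rows(motion=[{"travel":[-0.004,0,-0.0005],"spin":0},{"travel":[-0.004,0,-0.0005],"spin":0},{"travel":[-0.004,0,-0.0005],"spin":0},{"travel":[-0.004,0,-0.0005],"spin":0},{"travel":[-0.004,0,-0.0005],"spin":0}])

```text
time_s: 6.45
tcp_pos: [0.5258, 0.0941, 0.0574]
eef_rot: [-178.4, 0.5, -88.5]
contact_force: [-1.1, 0.1, -0.8]
gripper_width: 0.0004
```

Run:
```python
from h import *
s=r.get_state();print(s['tcp_pos'],s['contact_force'],s['eef_rot'])
r.capture('scene');find('scene',['ball_center'])
r.capture('wrist');find('wrist',['ball_center'])
```

```text
[0.52584856 0.09411776 0.0574498 ] [-1.08909695  0.118689   -0.81763249] [-178.44467739    0.45187015  -88.47956148]
scene pinpoint ball_center [(0.63, [0.5249, 0.0947, 0.0525]), (0.52, [0.4392, -0.122, 0.0043])]
wrist pinpoint ball_center [(0.91, [0.5228, 0.0927, 0.0589])]
```

Run:
```python
from h import *
p,d=r.capture('wrist');q,_=r.capture('side')
cv2.imwrite('pics/b.png',np.hstack([cv2.resize(p[60:360,130:430],(400,400)),cv2.resize(q[140:270,200:330],(400,400),interpolation=2)]))
find('wrist',['ball_center','low_end']);find('side',['ball_center'])
```

```text
wrist pinpoint ball_center [(0.81, [0.5225, 0.0902, 0.0566])]
wrist pinpoint low_end [(0.96, [0.5274, 0.0813, 0.0325])]
side pinpoint ball_center [(0.66, [0.5246, 0.0971, 0.0534]), (0.33, [0.5245, 0.0794, 0.0353])]
```

View pics/b.png

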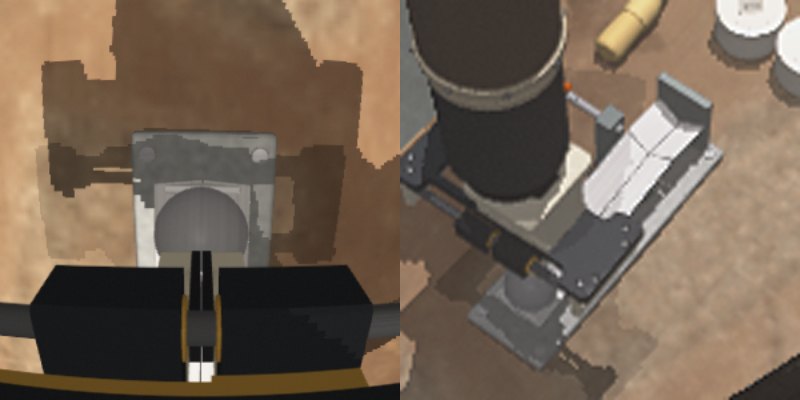

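Run:
```python
from h import *
s=r.get_state();t=np.array(s['tcp_pos'])
c,M,o=cam('wrist');p,d=r.capture('wrist')
f=210/np.tan(np.radians(c['fov_y']/2));print(f,c)
def world(u,v):
    a=np.array([u-c['cx'],v-c['cy']]);rr=np.hypot(*a);th=rr/f
    ray=np.array([*(a/rr*np.tan(th)),1]);return M@(ray*d[v,u])+o
q=M.T@(t-o);th=np.arctan2(np.hypot(q[0],q[1]),q[2]);uv=q[:2]/np.hypot(*q[:2])*f*th+[c['cx'],c['cy']]
print('tcp px',uv,t,s['joints'],s['joint_torque'],s['contact_force'])
for v in range(190,345,6): print(v,np.round(world(281,v),3),np.round(world(262,v),3))
```

```text
325.19226210127806 {'fov_y': 65.70646984690485, 'cx': 280.55912570570837, 'cy': 206.8524935826959, 'origin': array([0.52279334, 0.00827175, 0.25163063]), 'orientation': array([ 161.66744446,    1.59837721, -178.52723093])}
tcp px [280.87316579 237.00045422] [0.525821   0.09345969 0.05736565] [ 31.44603065  13.65692486 -28.67044221   0.53470344 -46.10646435
 -30.31437616] [ 4.75919223e-02 -4.26154160e+01  2.31743753e+01  5.51957935e+00
  8.32172530e-02  3.54608332e-03] [-0.4780984  -0.20817275  0.09580225]
190 [0.527 0.075 0.011] [0.542 0.075 0.01 ]
196 [0.527 0.079 0.012] [0.542 0.079 0.013]
202 [0.526 0.071 0.054] [0.54  0.077 0.036]
208 [0.526 0.072 0.062] [0.538 0.074 0.056]
214 [0.526 0.074 0.068] [0.538 0.076 0.063]
220 [0.526 0.077 0.07 ] [0.537 0.079 0.067]
226 [0.526 0.08  0.072] [0.537 0.081 0.07 ]
232 [0.526 0.083 0.075] [0.537 0.084 0.072]
238 [0.525 0.086 0.076] [0.537 0.087 0.074]
244 [0.525 0.089 0.077] [0.537 0.091 0.075]
250 [0.525 0.093 0.077] [0.535 0.082 0.1  ]
256 [0.525 0.097 0.077] [0.534 0.082 0.109]
262 [0.525 0.102 0.075] [0.53  0.054 0.166]
268 [0.525 0.108 0.072] [0.529 0.054 0.17 ]
274 [0.526 0.148 0.011] [0.529 0.054 0.174]
280 [0.525 0.154 0.011] [0.529 0.054 0.177]
286 [0.525 0.161 0.011] [0.528 0.054 0.179]
292 [0.525 0.167 0.011] [0.528 0.054 0.182]
298 [0.523 0.061 0.175] [0.528 0.055 0.184]
304 [0.523 0.062 0.177] [0.528 0.057 0.183]
310 [0.523 0.063 0.178] [0.528 0.059 0.183]
316 [0.523 0.065 0.177] [0.528 0.061 0.184]
322 [0.524 0.179 0.038] [0.528 0.063 0.183]
328 [0.524 0.185 0.039] [0.528 0.065 0.184]
334 [0.524 0.191 0.04 ] [0.528 0.067 0.184]
340 [0.523 0.199 0.039] [0.528 0.069 0.184]
```

The wrist depth shows the ball still at the low end. The lowest finger surface it sees is at z≈0.10, well above the reported TCP at 0.057. I'll lift, back off and measure the real fingertips.

Emit:
send_rows(motion=[{"travel":[0,0,-0.03],"spin":0},{"travel":[0,0,-0.03],"spin":0},{"travel":[0.03,0,0],"spin":0},{"travel":[0.03,0,0],"spin":0},{"travel":[0,0,0],"spin":0}])

```text
time_s: 7.37
tcp_pos: [0.5257, 0.0314, 0.1194]
eef_rot: [-178.5, 0.3, -88.3]
contact_force: [0.2, 0.1, -0.5]
gripper_width: 0.0007
```

```bash
cat >> h.py <<'E'
def cloud(n):
    s=r.get_state();c,M,o=cam(n);p,d=r.capture(n)
    f=210/np.tan(np.radians(c['fov_y']/2));v,u=np.mgrid[:420,:560]
    a=np.stack([u-c['cx'],v-c['cy']],-1)/f
    if n=='wrist':
        th=np.linalg.norm(a,axis=-1,keepdims=True);a=a*np.tan(np.minimum(th,1.5))/np.maximum(th,1e-9)
    P=np.concatenate([a,np.ones((420,560,1))],-1)*d[...,None]@M.T+o
    P[d==0]=np.nan
    return p,P,np.array(s['tcp_pos'])
E
python3 - <<'E'
from h import *
for n in ['wrist','scene','side']:
    p,P,t=cloud(n);Q=P-t
    m=(abs(Q[...,0])<.05)&(abs(Q[...,1])<.03)&(Q[...,2]>-.01)&(Q[...,2]<.13)
    q=Q[m];print(n,t,len(q))
    for z in np.arange(-.01,.13,.01):
        k=q[(q[:,2]>=z)&(q[:,2]<z+.01)]
        if len(k):print(round(z,3),len(k),k[:,:2].min(0).round(3),k[:,:2].max(0).round(3))
    cv2.imwrite(f'pics/{n}2.png',p)
p=cv2.imread('pics/scene2.png');q=cv2.imread('pics/wrist2.png')
cv2.imwrite('pics/c.png',np.hstack([cv2.resize(p[150:290,220:360],(400,400),interpolation=2),cv2.resize(q[60:360,130:430],(400,400))]))
E
```

```text
wrist [0.52572979 0.03144601 0.11937502] 9143
0.03 33 [-0.004 -0.01 ] [ 0.003 -0.009]
0.04 483 [-0.017 -0.012] [ 0.016 -0.009]
0.05 462 [-0.017 -0.012] [ 0.015 -0.004]
0.06 191 [-0.007 -0.012] [ 0.004 -0.009]
0.07 245 [-0.007 -0.012] [ 0.004 -0.009]
0.08 240 [-0.006 -0.011] [0.002 0.011]
0.09 36 [-0.007 -0.004] [0.002 0.007]
0.1 42 [-0.006 -0.013] [ 0.002 -0.001]
0.11 692 [-0.05 -0.03] [0.05  0.028]
0.12 6719 [-0.05 -0.03] [0.05  0.026]
scene [0.52586751 0.0325212  0.11920468] 533
0.03 7 [-0.015 -0.012] [ 0.004 -0.   ]
0.04 57 [-0.018 -0.014] [0.016 0.009]
0.05 67 [-0.019 -0.015] [0.016 0.009]
0.06 61 [-0.021 -0.015] [0.015 0.007]
0.07 50 [-0.023 -0.014] [0.015 0.004]
0.08 13 [-0.023 -0.014] [-0.017 -0.003]
0.09 2 [-0.036 -0.006] [-0.035 -0.003]
0.1 25 [-0.038 -0.017] [-0.035  0.028]
0.11 58 [-0.049 -0.03 ] [0.045 0.023]
0.12 193 [-0.048 -0.03 ] [0.047 0.02 ]
side [0.52579835 0.03328876 0.11886155] 118
0.04 7 [ 0.012 -0.012] [0.016 0.006]
0.05 3 [ 0.015 -0.011] [ 0.015 -0.001]
0.06 1 [ 0.016 -0.004] [ 0.016 -0.004]
0.1 1 [-0.007 -0.018] [-0.007 -0.018]
0.11 16 [-0.05 -0.03] [ 0.045 -0.019]
0.12 90 [-0.048 -0.03 ] [ 0.05  -0.021]
```

View pics/c.png

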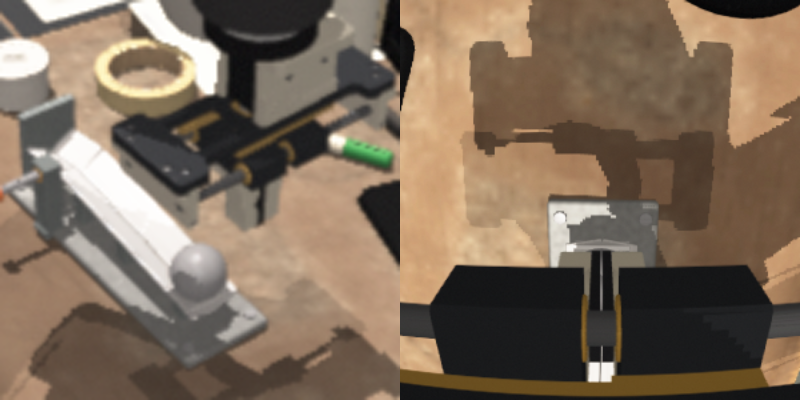

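The fingers are shut and hanging behind the ball. All three cameras put the true tips about 39 mm above the reported TCP, so I'll correct heights by that and descend behind the ball.

Emit:
send_rows(motion=[{"travel":[0,0,0.03],"spin":0},{"travel":[0,0,0.03],"spin":0},{"travel":[0,0,0.025],"spin":0},{"travel":[0,0,0.015],"spin":0},{"travel":[0,0,0.003],"spin":0}])

```text
time_s: 7.93
tcp_pos: [0.531, 0.0383, 0.0137]
eef_rot: [-178.2, 0.5, -88.2]
contact_force: [0.7, 0.2, -1.1]
gripper_width: 0.0006
```

Run:
```python
from h import *
p,P,t=cloud('wrist');print(t,r.get_state()['contact_force'])
Q=P-t
m=(abs(Q[...,0])<.02)&(abs(Q[...,1])<.013)&(Q[...,2]>.01)&(Q[...,2]<.06)
print(np.nanpercentile(P[m],[1,5,50],axis=0))
find('wrist',['ball_center'])
```

```text
[0.53102182 0.03826594 0.01372639] [-0.77049597 -0.19332449 -0.28405897]
[[0.51438714 0.02600527 0.05149766]
 [0.51605415 0.0261876  0.05461966]
 [0.52951286 0.02726911 0.06344913]]
wrist pinpoint ball_center [(0.69, [0.5236, 0.0935, 0.0564])]
```

Emit:
send_rows(motion=[{"travel":[-0.003,0.003,0.001],"spin":0},{"travel":[-0.003,0.003,0.001],"spin":0},{"travel":[-0.003,0.001,0],"spin":0},{"travel":[-0.003,0,0],"spin":0},{"travel":[-0.003,0,0],"spin":0}])

```text
time_s: 8.45
tcp_pos: [0.5265, 0.0563, 0.0176]
eef_rot: [-177.8, 0.6, -88.1]
contact_force: [0.6, 0.7, 0.5]
gripper_width: 0.0005
```

Emit:
send_rows(motion=[{"travel":[-0.002,0,0],"spin":0},{"travel":[-0.002,0,0],"spin":0},{"travel":[-0.002,0,0],"spin":0},{"travel":[-0.002,0,0],"spin":0},{"travel":[-0.002,0,0],"spin":0}])

```text
time_s: 8.87
tcp_pos: [0.5273, 0.0679, 0.0198]
eef_rot: [-177.6, 0.6, -88.0]
contact_force: [0.6, -1.8, 0.3]
gripper_width: 0.0007
```

Emit:
send_rows(motion=[{"travel":[-0.002,0.0005,0.002],"spin":0},{"travel":[-0.002,0.0005,0.002],"spin":0},{"travel":[-0.002,0,0.002],"spin":0},{"travel":[-0.002,0,0.001],"spin":0},{"travel":[-0.002,0,0],"spin":0}])

```text
time_s: 9.28
tcp_pos: [0.526, 0.0784, 0.0118]
eef_rot: [-177.6, 0.6, -88.1]
contact_force: [0.5, -2.4, 0.3]
gripper_width: 0.0002
```

Run:
```python
from h import *
s=r.get_state();print(s['tcp_pos'],s['contact_force'],s['eef_rot'])
p,_=r.capture('scene');find('scene',['ball_center'])
w,_=r.capture('wrist');find('wrist',['ball_center'])
cv2.imwrite('pics/d.png',np.hstack([cv2.resize(p[150:290,220:360],(400,400),interpolation=2),cv2.resize(w[60:360,130:430],(400,400))]))
```

```text
[0.52595562 0.07842511 0.0118343 ] [ 0.5278887  -2.36045041  0.32588926] [-177.61680208    0.61554159  -88.0578417 ]
scene pinpoint ball_center [(0.55, [0.5253, 0.1126, 0.0569])]
wrist pinpoint ball_center [(0.72, [0.5257, 0.11, 0.0574])]
```

View pics/d.png

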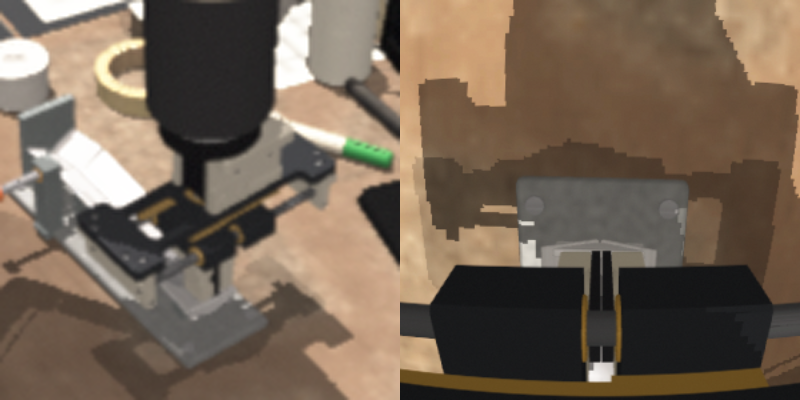

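The fingers now push the ball: it is about 17 mm uphill, at y≈0.111, with roughly 2.4 N on the tool. I'll carry on up the slope.

Emit:
send_rows(motion=[{"travel":[-0.003,0.0003,-0.0008],"spin":0},{"travel":[-0.003,0,-0.0008],"spin":0},{"travel":[-0.003,0,-0.0005],"spin":0},{"travel":[-0.003,0,-0.0004],"spin":0},{"travel":[-0.003,0,-0.0004],"spin":0}])

```text
time_s: 9.9
tcp_pos: [0.5252, 0.094, 0.0158]
eef_rot: [-177.6, 0.6, -88.1]
contact_force: [0.9, -1.4, -0.5]
gripper_width: 0.0004
```

Emit:
send_rows(motion=[{"travel":[-0.003,0,-0.0003],"spin":0},{"travel":[-0.003,0,-0.0003],"spin":0},{"travel":[-0.003,0,-0.0003],"spin":0},{"travel":[-0.003,0,-0.0003],"spin":0},{"travel":[-0.003,0,-0.0003],"spin":0}])

```text
time_s: 10.32
tcp_pos: [0.5246, 0.1109, 0.0179]
eef_rot: [-177.6, 0.6, -88.1]
contact_force: [0.8, -2.5, 1.0]
gripper_width: 0.0001
```

Emit:
send_rows(motion=[{"travel":[-0.003,0,-0.0004],"spin":0},{"travel":[-0.003,0,-0.0004],"spin":0},{"travel":[-0.003,0,-0.0004],"spin":0},{"travel":[-0.003,0,-0.0004],"spin":0},{"travel":[-0.003,0,-0.0004],"spin":0}])

```text
time_s: 10.73
tcp_pos: [0.5238, 0.1275, 0.0202]
eef_rot: [-177.6, 0.6, -88.1]
contact_force: [-0.0, -0.8, 0.8]
gripper_width: 0.0004
```

Emit:
send_rows(motion=[{"travel":[-0.003,0,-0.0004],"spin":0},{"travel":[-0.003,0,-0.0004],"spin":0},{"travel":[-0.003,0,-0.0004],"spin":0},{"travel":[-0.003,0,-0.0004],"spin":0},{"travel":[-0.003,0,-0.0004],"spin":0}])

```text
time_s: 11.15
tcp_pos: [0.5231, 0.1441, 0.0226]
eef_rot: [-177.6, 0.6, -88.1]
contact_force: [-0.3, -1.8, 1.0]
gripper_width: 0.0006
```

Run:
```python
from h import *
s=r.get_state();print(s['tcp_pos'],s['contact_force'],s['eef_rot'])
for n in ['scene','side']: r.capture(n);find(n,['ball_center'])
```

```text
[0.52307937 0.14407948 0.02258159] [-0.32071865 -1.7508757   0.96182979] [-177.58726316    0.61346277  -88.06682327]
scene pinpoint ball_center [(0.37, [0.5198, 0.1749, 0.0648])]
side pinpoint ball_center []
```

Emit:
send_rows(motion=[{"travel":[-0.003,-0.0001,-0.0004],"spin":0},{"travel":[-0.003,-0.0001,-0.0004],"spin":0},{"travel":[-0.003,-0.0001,-0.0004],"spin":0},{"travel":[-0.003,-0.0001,-0.0004],"spin":0},{"travel":[-0.003,-0.0001,-0.0004],"spin":0}])

```text
time_s: 11.77
tcp_pos: [0.5226, 0.159, 0.0247]
eef_rot: [-177.6, 0.6, -88.1]
contact_force: [0.1, -1.3, 1.3]
gripper_width: 0.0005
```

Emit:
send_rows(motion=[{"travel":[-0.003,-0.0001,-0.0004],"spin":0},{"travel":[-0.003,-0.0001,-0.0004],"spin":0},{"travel":[-0.003,-0.0001,-0.0004],"spin":0},{"travel":[-0.003,-0.0001,-0.0004],"spin":0},{"travel":[-0.003,-0.0001,-0.0004],"spin":0}])

```text
time_s: 12.18
tcp_pos: [0.5225, 0.1757, 0.0271]
eef_rot: [-177.6, 0.6, -88.1]
contact_force: [0.3, -1.2, 2.3]
gripper_width: 0.0004
```

Emit:
send_rows(motion=[{"travel":[-0.003,-0.0001,-0.0004],"spin":0},{"travel":[-0.003,-0.0001,-0.0004],"spin":0},{"travel":[-0.003,-0.0001,-0.0004],"spin":0},{"travel":[-0.003,-0.0001,-0.0004],"spin":0},{"travel":[-0.003,-0.0001,-0.0004],"spin":0}])

```text
time_s: 12.6
tcp_pos: [0.5224, 0.1925, 0.0296]
eef_rot: [-177.6, 0.6, -88.1]
contact_force: [0.7, -1.0, 0.6]
gripper_width: 0.0005
```

Emit:
send_rows(motion=[{"travel":[-0.003,-0.0001,-0.0004],"spin":0},{"travel":[-0.003,-0.0001,-0.0004],"spin":0},{"travel":[-0.003,-0.0001,-0.0004],"spin":0},{"travel":[-0.003,-0.0001,-0.0004],"spin":0},{"travel":[-0.003,-0.0001,-0.0004],"spin":0}])

```text
time_s: 13.02
tcp_pos: [0.5223, 0.209, 0.0319]
eef_rot: [-177.6, 0.6, -88.1]
contact_force: [0.5, -2.2, 0.3]
gripper_width: 0.0006
```

Emit:
send_rows(motion=[{"travel":[-0.002,0,-0.0002],"spin":0},{"travel":[-0.002,0,-0.0002],"spin":0},{"travel":[-0.002,0,-0.0002],"spin":0},{"travel":[-0.002,0,-0.0001],"spin":0},{"travel":[-0.002,0,0],"spin":0}])

```text
time_s: 13.43
tcp_pos: [0.5219, 0.2204, 0.0329]
eef_rot: [-177.6, 0.6, -88.1]
contact_force: [1.2, -1.9, 1.4]
gripper_width: 0.0003
```

Emit:
send_rows(motion=[{"travel":[-0.002,0,0],"spin":0},{"travel":[-0.002,0,0],"spin":0},{"travel":[-0.002,0,0],"spin":0},{"travel":[-0.002,0,0],"spin":0},{"travel":[-0.002,0,0],"spin":0}])

```text
time_s: 13.85
tcp_pos: [0.5215, 0.2318, 0.0329]
eef_rot: [-177.6, 0.6, -88.1]
contact_force: [-0.2, -0.0, 0.3]
gripper_width: 0.0007
```

Run:
```python
from h import *
s=r.get_state();print(s['tcp_pos'],s['contact_force'],s['eef_rot'])
for n in ['scene','side']: p,_=r.capture(n);find(n,['ball_center','seat'])
```

```text
[0.5215163  0.2317588  0.03288004] [-0.18220401 -0.03015653  0.29789837] [-177.63250191    0.60276471  -88.11183579]
scene pinpoint ball_center [(0.49, [0.5176, 0.3116, 0.071]), (0.41, [0.5218, 0.2656, 0.0762])]
scene pinpoint seat [(0.92, [0.5213, 0.2879, 0.0711])]
side pinpoint ball_center [(0.51, [0.4985, 0.4548, -0.0023]), (0.43, [0.5689, 0.4532, 0.0018])]
side pinpoint seat [(0.77, [0.5189, 0.2871, 0.069])]
```

Emit:
send_rows(motion=[{"travel":[-0.002,0,0],"spin":0},{"travel":[-0.002,0,0],"spin":0},{"travel":[-0.002,0,0],"spin":0},{"travel":[0,0,0],"spin":0},{"travel":[0,0,0],"spin":0}])

```text
time_s: 14.57
tcp_pos: [0.5213, 0.2379, 0.033]
eef_rot: [-177.6, 0.6, -88.1]
contact_force: [0.1, 0.2, -0.5]
gripper_width: 0.0003
```

Emit:
send_rows(motion=[{"travel":[0.003,0,0],"spin":0},{"travel":[0.01,0,-0.01],"spin":0},{"travel":[0.01,0,-0.03],"spin":0},{"travel":[0.01,0,-0.04],"spin":0},{"travel":[0.03,0,-0.04],"spin":0}])

```text
time_s: 14.98
tcp_pos: [0.5145, 0.175, 0.1426]
eef_rot: [-178.4, 0.1, -88.0]
contact_force: [0.7, -0.2, 0.5]
gripper_width: 0.0007
```

Emit:
send_rows(motion=[{"travel":[0.04,0,0],"spin":0},{"travel":[0.04,0,0],"spin":0},{"travel":[0.0,0,0],"spin":0}])

```text
time_s: 15.23
tcp_pos: [0.5206, 0.0906, 0.1542]
eef_rot: [-177.6, 0.4, -87.8]
contact_force: [-0.2, -0.0, 0.0]
gripper_width: 0.0003
```

Run:
```python
from h import *
s=r.get_state();print(s['tcp_pos'],s['contact_force'],s['eef_rot'],s['time_s'])
p,_=r.capture('scene');find('scene',['ball_center','keeper_knob'])
w,_=r.capture('side');find('side',['ball_center','keeper_knob'])
cv2.imwrite('pics/e.png',np.hstack([cv2.resize(p[150:290,190:330],(400,400),interpolation=2),cv2.resize(w[140:260,210:330],(400,400),interpolation=2)]))
```

```text
[0.52062359 0.09060904 0.15422345] [-0.2444674  -0.03160322  0.00795499] [-177.56484547    0.40470874  -87.81475869] 15.2333
scene pinpoint ball_center [(0.66, [0.5219, 0.3101, 0.0756]), (0.65, [0.499, 0.4527, 0.0006]), (0.56, [0.5215, 0.2888, 0.071])]
scene pinpoint keeper_knob [(0.67, [0.5206, 0.2634, 0.049]), (0.42, [0.4266, 0.2544, 0.0747])]
side pinpoint ball_center [(0.56, [0.522, 0.289, 0.0768])]
side pinpoint keeper_knob [(0.42, [0.4935, 0.4526, -0.0007])]
```

View pics/e.png

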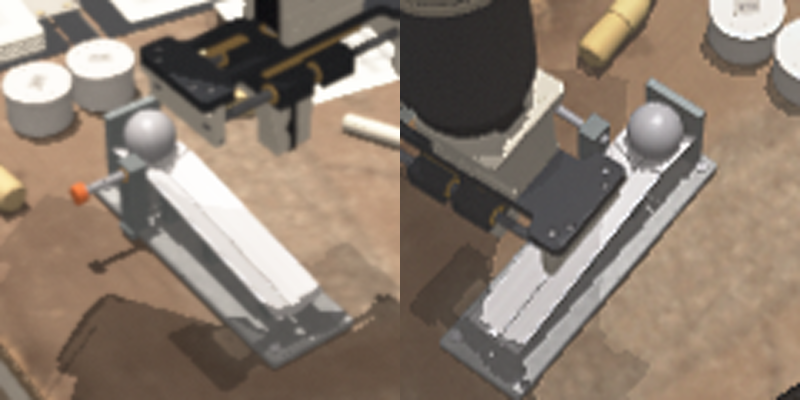

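The ball rests against the stop: left crop (150,135), right crop (655,130). Next I'll go over to the knob's side.

Emit:
send_rows(motion=[{"travel":[-0.02,0.03,0],"spin":0},{"travel":[-0.03,0.03,0],"spin":0},{"travel":[-0.035,0.03,0],"spin":0},{"travel":[-0.035,0.03,0],"spin":0},{"travel":[-0.03,0.015,0],"spin":0}])

```text
time_s: 15.95
tcp_pos: [0.3838, 0.2354, 0.1445]
eef_rot: [-177.9, 0.1, -87.9]
contact_force: [0.9, 0.6, -0.4]
gripper_width: 0.0004
```

Emit:
send_rows(motion=[{"travel":[0,0,0],"spin":0},{"travel":[0,0,0],"spin":0}])

```text
time_s: 16.12
tcp_pos: [0.38, 0.2418, 0.1443]
eef_rot: [-177.9, 0.1, -87.2]
contact_force: [-0.2, -0.6, 0.0]
gripper_width: -0.0
```

Run:
```python
from h import *
p,P,t=cloud('wrist');s=r.get_state();print(t,s['eef_rot'],s['time_s'])
find('wrist',['keeper_knob','ball_center'])
hsv=cv2.cvtColor(p,cv2.COLOR_BGR2HSV)
for n in ['wrist','scene','side']:
    p,P,_=cloud(n);hsv=cv2.cvtColor(p,cv2.COLOR_BGR2HSV)
    m=(hsv[...,0]<14)&(hsv[...,1]>170)&(hsv[...,2]>120)&(np.linalg.norm(P-[.425,.254,.072],axis=-1)<.04)
    print(n,m.sum(),np.nanpercentile(P[m],[5,50,95],axis=0).round(4) if m.sum() else '')
```

```text
[0.38002272 0.24176675 0.14430066] [-1.77919481e+02  8.35638266e-02 -8.72911342e+01] 16.1667
wrist pinpoint keeper_knob [(0.84, [0.4265, 0.253, 0.067])]
wrist pinpoint ball_center [(0.86, [0.5203, 0.286, 0.0751])]
wrist 138 [[0.4265 0.2452 0.072 ]
 [0.4304 0.2487 0.0773]
 [0.4351 0.261  0.0798]]
scene 19 [[0.4255 0.2438 0.0717]
 [0.4271 0.2479 0.077 ]
 [0.4312 0.2546 0.0808]]
side 18 [[0.427  0.2451 0.0732]
 [0.4317 0.2519 0.0774]
 [0.4357 0.2596 0.0801]]
```

Emit:
send_rows(motion=[{"travel":[-0.006,0,0.03],"spin":0},{"travel":[-0.004,0,0.03],"spin":0},{"travel":[0,0,0.03],"spin":0},{"travel":[0,0,0.02],"spin":0},{"travel":[0,0,0.006],"spin":0}])

```text
time_s: 16.83
tcp_pos: [0.3916, 0.2494, 0.028]
eef_rot: [-177.6, 0.5, -88.1]
contact_force: [-0.8, -0.7, 0.1]
gripper_width: 0.0005
```

Emit:
send_rows(motion=[{"travel":[0,0,0],"spin":0}])

```text
time_s: 16.92
tcp_pos: [0.3915, 0.2477, 0.0266]
eef_rot: [-177.7, 0.3, -88.2]
contact_force: [-0.5, -0.4, -0.0]
gripper_width: 0.0006
```

Emit:
send_rows(motion=[{"travel":[-0.003,-0.002,0],"spin":0},{"travel":[-0.002,-0.003,0.001],"spin":0},{"travel":[0,-0.004,0],"spin":0},{"travel":[0,-0.004,0],"spin":0},{"travel":[0,-0.003,0],"spin":0}])

```text
time_s: 17.33
tcp_pos: [0.4112, 0.255, 0.0305]
eef_rot: [-177.5, 0.6, -88.3]
contact_force: [0.9, -0.0, -0.6]
gripper_width: 0.0004
```

Emit:
send_rows(motion=[{"travel":[0,-0.002,0],"spin":0},{"travel":[0,-0.002,0],"spin":0},{"travel":[0,-0.002,0],"spin":0}])

```text
time_s: 17.58
tcp_pos: [0.4174, 0.2551, 0.0315]
eef_rot: [-177.5, 0.6, -88.3]
contact_force: [-3.0, 0.8, -0.9]
gripper_width: 0.0004
```

Emit:
send_rows(motion=[{"travel":[0,-0.003,0.001],"spin":0},{"travel":[0,-0.003,0.001],"spin":0},{"travel":[0,-0.003,0.001],"spin":0},{"travel":[0,-0.003,0.001],"spin":0},{"travel":[0,-0.003,0.001],"spin":0}])

```text
time_s: 18.0
tcp_pos: [0.4338, 0.2555, 0.0274]
eef_rot: [-177.5, 0.6, -88.3]
contact_force: [-2.5, -0.4, 1.2]
gripper_width: 0.0002
```

Emit:
send_rows(motion=[{"travel":[0,-0.003,0],"spin":0},{"travel":[0,-0.003,0],"spin":0},{"travel":[0,-0.003,0],"spin":0},{"travel":[0,-0.003,0],"spin":0},{"travel":[0,-0.002,0],"spin":0}])

```text
time_s: 18.42
tcp_pos: [0.4492, 0.2557, 0.0273]
eef_rot: [-177.5, 0.6, -88.3]
contact_force: [-2.6, 0.6, 0.4]
gripper_width: 0.0001
```

Emit:
send_rows(motion=[{"travel":[0,-0.002,0],"spin":0},{"travel":[0,-0.002,0],"spin":0},{"travel":[0,-0.001,0],"spin":0}])

```text
time_s: 18.67
tcp_pos: [0.4508, 0.2556, 0.0271]
eef_rot: [-177.9, 0.5, -88.4]
contact_force: [-10.1, 2.7, 5.4]
gripper_width: 0.0001
```

Emit:
send_rows(motion=[{"travel":[0,-0.001,0],"spin":0},{"travel":[0,-0.001,0],"spin":0}])

```text
time_s: 18.83
tcp_pos: [0.4507, 0.2556, 0.0272]
eef_rot: [-178.0, 0.5, -88.5]
contact_force: [-10.7, 2.0, 4.6]
gripper_width: 0.0004
```

Emit:
send_rows(motion=[{"travel":[0,-0.002,0],"spin":0},{"travel":[0,-0.002,0],"spin":0},{"travel":[0,-0.001,0],"spin":0}])

```text
time_s: 19.08
tcp_pos: [0.4502, 0.2556, 0.0273]
eef_rot: [-178.5, 0.5, -88.5]
contact_force: [-6.4, 1.5, 2.9]
gripper_width: 0.0005
```

Emit:
send_rows(motion=[{"travel":[0,0.01,0],"spin":0},{"travel":[0,0.03,0],"spin":0},{"travel":[0,0.01,-0.03],"spin":0},{"travel":[0,0,-0.04],"spin":0},{"travel":[0.03,0,-0.04],"spin":0}])

```text
time_s: 19.5
tcp_pos: [0.3948, 0.2272, 0.1256]
eef_rot: [-178.8, -0.0, -88.5]
contact_force: [2.1, 0.2, 0.9]
gripper_width: -0.0001
```

Emit:
send_rows(motion=[{"travel":[0.04,0,-0.02],"spin":0},{"travel":[0.04,0,0],"spin":0},{"travel":[0.04,0,0],"spin":0},{"travel":[0.02,0,0],"spin":0}])

```text
time_s: 19.83
tcp_pos: [0.4017, 0.0894, 0.1544]
eef_rot: [-177.8, 0.6, -88.0]
contact_force: [0.1, 0.7, -0.6]
gripper_width: 0.0005
```

Run:
```python
from h import *
s=r.get_state();print(s['tcp_pos'],s['contact_force'],s['time_s'])
I=[]
for n,(y,x) in {'scene':(160,190),'side':(140,220)}.items():
    p,P,_=cloud(n);hsv=cv2.cvtColor(p,cv2.COLOR_BGR2HSV)
    m=(hsv[...,0]<14)&(hsv[...,1]>170)&(hsv[...,2]>120)&(np.linalg.norm(P-[.455,.254,.072],axis=-1)<.05)
    print(n,m.sum(),np.nanpercentile(P[m],[5,50,95],axis=0).round(4) if m.sum() else '')
    find(n,['ball_center','keeper_knob'])
    I.append(cv2.resize(p[y:y+90,x:x+90],(400,400),interpolation=2))
cv2.imwrite('pics/f.png',np.hstack(I))
```

```text
[0.40172991 0.08939887 0.15441409] [ 0.08976726  0.71992181 -0.60154776] 19.8333
scene 0 
scene pinpoint ball_center []
scene pinpoint keeper_knob []
side 11 [[0.4643 0.2451 0.0733]
 [0.468  0.2497 0.0774]
 [0.4748 0.2607 0.083 ]]
side pinpoint ball_center []
side pinpoint keeper_knob [(0.53, [0.4652, 0.253, 0.07]), (0.33, [0.5269, 0.0805, 0.0356])]
```

View pics/f.png

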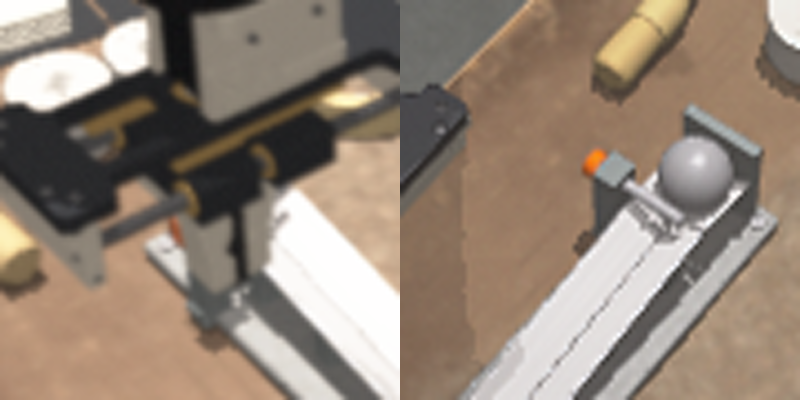

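The right crop shows the ball seated at (695,175), the pin across behind it, and the orange knob against the guide block at (600,163). I'll take a closer wrist view to check that no gap is left.

Emit:
send_rows(motion=[{"travel":[-0.03,0,-0.005],"spin":0},{"travel":[-0.035,-0.005,-0.01],"spin":0},{"travel":[-0.035,-0.005,-0.01],"spin":0},{"travel":[-0.035,-0.005,0],"spin":0},{"travel":[-0.025,0,0],"spin":0}])

```text
time_s: 20.55
tcp_pos: [0.4092, 0.2588, 0.1801]
eef_rot: [-177.9, 0.4, -88.0]
contact_force: [0.8, 0.2, -0.7]
gripper_width: 0.0003
```

Emit:
send_rows(motion=[{"travel":[0,0,0],"spin":0},{"travel":[0,0,0],"spin":0}])

```text
time_s: 20.72
tcp_pos: [0.4089, 0.266, 0.1791]
eef_rot: [-177.9, 0.3, -87.6]
contact_force: [-0.0, -1.5, -0.1]
gripper_width: 0.0002
```

Run:
```python
from h import *
p,P,t=cloud('wrist');print(t)
hsv=cv2.cvtColor(p,cv2.COLOR_BGR2HSV)
m=(hsv[...,0]<14)&(hsv[...,1]>150)&(hsv[...,2]>80)&(np.linalg.norm(P-[.46,.254,.072],axis=-1)<.05)
print(m.sum(),np.nanpercentile(P[m],[2,50,98],axis=0).round(4))
v,u=[int(a.mean()) for a in np.nonzero(m)];print(u,v)
g=(abs(P[...,1]-.254)<.012)&(abs(P[...,2]-.08)<.008)&(P[...,0]>.44)&(P[...,0]<.51)&~m
print('guide',np.nanpercentile(P[g],[2,50,98],axis=0).round(4))
find('wrist',['keeper_knob','ball_center'])
y0=max(v-60,0);x0=max(min(u-90,400),0);cv2.imwrite('pics/g.png',cv2.resize(p[y0:y0+120,x0:x0+160],(800,600),interpolation=2))
```

```text
[0.40888711 0.26598158 0.17913219]
158 [[0.4647 0.2465 0.0689]
 [0.4683 0.2513 0.0772]
 [0.4748 0.2624 0.0804]]
222 177
guide [[0.4678 0.244  0.073 ]
 [0.4843 0.2543 0.0806]
 [0.5082 0.2654 0.0825]]
wrist pinpoint keeper_knob [(0.71, [0.4712, 0.2525, 0.0677])]
wrist pinpoint ball_center [(0.64, [0.5205, 0.2864, 0.0746])]
```

View pics/g.png

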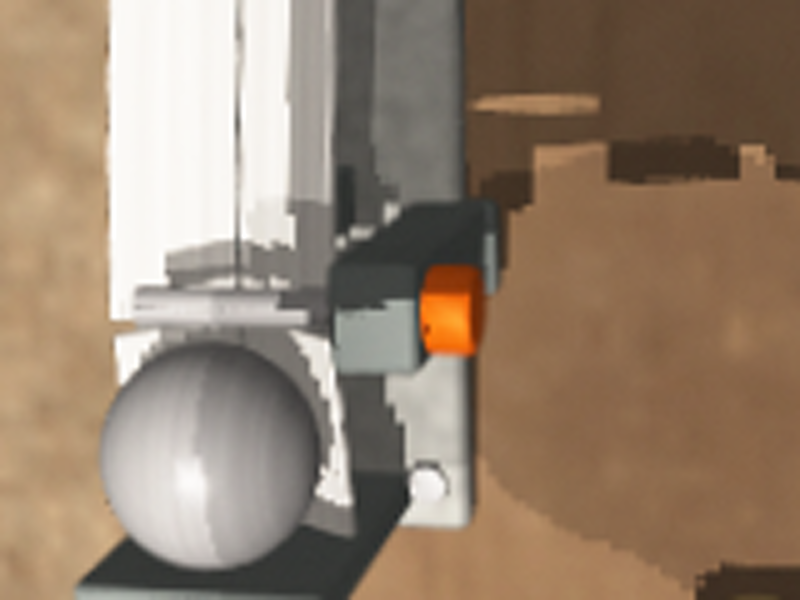

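The wrist view shows the knob tight against the guide block at (450,310). The pin lies across the gutter (135–305, 300), just behind the seated ball, and the arm is clear. I'm handing in the job.

```bash
python3 -c "
from plant import r
print(r.close_job())"
```

```text
the job is handed in; nothing more can be done
None
```

The job is handed in: the ball rests against the stop, and the keeper pin is home behind it. It took about 21 s of the 53 s allowed, and the highest force I read was about 12 N.

- **Ball:** I pushed it up the gutter with the shut fingertips, using 1–2.5 N, until it rolled over the crest. The last wrist measurement put its centre at (0.5205, 0.286, 0.075), which matches the seat.
- **Keeper:** I pushed the knob at about 3 N until it stopped hard at about 10 N. The last wrist picture shows no gap between knob and guide block, with the pin across the gutter behind the ball. The arm was clear, at z ≈ 0.18.

Some checks failed or disagreed:
- **Tool length:** the real fingertips sit about 39 mm above the reported TCP. My first push therefore went over the ball without moving it, with only about 1 N on the tool. I measured the offset with all three cameras and corrected for it.
- **Keeper travel:** the cameras measured 37–42 mm against the nominal 44 mm. The knob's final position (0.464–0.465) does match the expected home position, so I put the difference down to camera error at the start.
- **Final scene view:** the gripper blocked the scene camera's view of the ball and knob after the keeper push. The final checks rest on the side and wrist cameras.

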